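Take down the clamping stack on a sample plate

ROBOT

A 6-joint arm with a two-finger parallel gripper is mounted at the origin on the work surface. World frame = base frame: x ahead of the robot, y to its left, z up, the work surface at z = 0. Lengths are in m, angles in degrees, forces in N, time in s.
With the tool pointing down it reaches from about 0.35 to 0.775 m from the base axis. Payload 7.3 kg.
Tool frame: the origin (TCP) lies at the very end of the fingers, on their centre line; the grasp point (between the pads) lies 19 mm behind it (arm.hold_point_z is the distance from the TCP to the grasp point, in m); z points along the fingers, y is the direction in which the jaws open and shut (so a half turn about z gives the same grasp; the last joint's range is limited). The gripper opens to 92 mm and grips with 3 to 60 N. Pads are 19 mm wide; open, the fingers measure 130 mm over their backs; the gripper's body (75 mm by 190 mm) begins 47 mm behind the grasp point.
Start: joints at [-83.709, 19.595, 87.324, -0, 73.075, -8.365], TCP at [0.133, -0.508, 0.227] pointing down, gripper open.
Joint ranges: [-145.02, 145.02], [-44.19, 115.74], [2.07, 154.8], [-57.11, 237.11], [16.16, 152.29], [-177.93, 177.93]. Speed limits (degrees/s): [147.25, 147.25, 180, 180, 180, 180].

INTERFACE

Orientations are given as a 3x3 rotation matrix whose columns are the frame's x, y, z axes.
In Python, from plant import arm, vision, order gives the robot as it stands. The module is installed in compiled form; this text tells all that it offers.
- The arm moves only by the shell command python3 -m jog 'ROWS' [FORCE]. ROWS is JSON, a list that holds one entry, the list of rows, each a list of 7 numbers: the shift along the tool's x, y, z in cm, then the turn, a rotation vector about the tool's x, y, z in rad, then the gripper's target within -1 to 1 (fully open at 1, half-way at 0, shut at -1). In form: [[[x, y, z, ax, ay, az, claw], ...]]. A call has 1 to 12 rows; each row is the pose to reach, as a shift and turn from the pose commanded when the call began, along the tool's axes at that moment; what a row does not reach only later rows make up. A row lasts 1/8 s, in which the tool goes at most 62.5 mm and 10.7 degrees, less where a joint would pass 70% of its speed; a pose out of reach is approached as far as the arm can. A call with a gripper value outside its range is refused whole. The fingers move at their own pace and stop on an object; FORCE is the grip in N (left out, the last holds). Time passes only in rows, so rows that repeat a pose let the fingers close. It gives the time, the measured TCP pose, the force and the opening at its end, in the units of the state.
- arm.read_state(): the state, without advancing time (a new reading comes with each control period).
- vision.grab_frame(name): name is "side" or "top" or "wrist"; returns the picture (400x640x3 uint8, blue, green, red); there is no depth.
- vision.camera_model(name): a dict with "intrinsics" (3x3 intrinsics, pixels), "world_to_cam" (4x4, takes a point from world to camera coordinates); the wrist camera has in their place "mount" (4x4, takes a point from camera to tool coordinates, whose origin is the TCP and whose axes are the flange's). Camera axes: x right, y down, z forward; pixel columns grow to the right and rows downward; lengths in m; the calibration is good to about 2 mm. The wrist camera is an equidistant fisheye: a pixel r from the principal point sees the ray r / f radians off the axis. A picture is of the moment at which its call begins: read the wrist's pose just before it. camera_model takes no time and is no camera call.
- order.close_job(): hands the job in, once; it reports no verdict.
Trained networks look in the newest picture that a camera, given by its name, has taken for a name from the list of things; names that differ only in an ending like _2 or _b are one class to them, and where a whole thing is asked for, a point or a joint stands for the part that bears it (a point fixed in the world has none). Each returns a list of dicts, best first, with "confidence" (0 to 1); they miss things now and then, are a little off and sometimes report something else, mostly with a low value. They report only what shows in the picture. A call takes as long as a camera call. They do not tell look-alikes from the thing itself.
- vision.regions_of(camera, thing): "region" (400x640 bool, what is visible of it) and "bbox" ([centre column, centre row, width, height] in pixels, round what is visible of it).
The state is a dict: "time_s": time; "qpos": joint angles; "qvel": joint speeds; "joint_efforts": joint torques, N m; "tcp_pos": TCP position; "orientation": TCP orientation; "contact_force": force on the tool from outside, world axes, zero at the start; "torque": the same for the moment, N m; "grip_width": finger opening in m.
Only numpy, scipy, OpenCV 4.12 (cv2) and the standard library are available. Lean on these libraries where they do the work, as an engineer would, in place of code of your own. Each camera call takes 0.05 s, during which the arm holds its last target. There are 200 camera calls.

TASK

The sample plate has been pressed and its stack of clamping parts can come down. Working from the top, set the round weight, then the hexagonal weight, then the white pressing block each upright on the middle of the grey pad of its own shape, the block lined up with its pad. Then slide the bare sample plate along its groove until its end sticks out well (at least 3 cm) beyond the far end of the cradle, lift it out, lay it flat, centred and lengthwise on the narrow grey stand, let go, and leave the amber bottle where it is.

Things in the scene. Friction and masses are not known exactly. Their poses are not given: they have to be found in the camera images.
- round_mid (a point): Centre of the round steel weight, the top of the stack: upright cylinder 24 mm diameter, 24 mm high; z up its axis. 85 g. It stands on the hexagonal weight.
- hex_mid (a point): Centre of the hexagonal steel weight, second from the top: hexagonal prism 36 mm across flats (41.6 mm across corners), 18 mm high, z up. Its x axis goes through the middle of a flat, so flats face 0, 60, 120 degrees and so on from x. 155 g. It stands on the white block.
- block_mid (a point): Centre of the white plastic pressing block, third from the top: 60 mm along its x, 40 mm along its y, 24 mm high, z up. 125 g. It stands on the sample plate.
- plate_mid (a point): Centre of the aluminium sample plate at the bottom of the stack, with small dark spots at both ends: 110 mm along its x, 44 mm along its y, 5 mm thick, z up. 70 g. It lies loose in the cradle's groove, flush with the groove's sides, so that it cannot be gripped there; it slides along the groove with light friction. At the start its far end is 6 to 18 mm inside the groove's far end.
- cradle: Black cradle screwed to the bench, 170 mm along its x, 75 mm along its y, 45 mm high; origin at the centre of its underside. A groove 47 mm wide and 5 mm deep (floor 40 mm above the origin) runs along x over its whole length and is open at both ends. The far end (away from the robot), beyond which the plate is to stick out, is at x = +85 mm; the end nearer the robot is at x = -85 mm. Beyond either end the space is free down to the bench.
- pad_round: Grey round pad fixed to the bench, 56 mm diameter, 6 mm thick, flat top: place of the round weight. Origin at the centre of its underside.
- pad_hex: Grey hexagonal pad fixed to the bench, 70 mm across flats, 6 mm thick, flat top: place of the hexagonal weight (any turn). Origin at the centre of its underside.
- pad_rect: Grey rectangular pad fixed to the bench, 92 mm along its x, 72 mm along its y, 6 mm thick, flat top: place of the white block, its long side along the pad's long side. Origin at the centre of its underside.
- stand: Narrow grey stand fixed to the bench, 80 mm along its x, 28 mm along its y, 30 mm high, flat top: place of the sample plate, which overhangs it all round (15 mm at each end, 8 mm at each side). Origin at the centre of its underside.
- amber_bottle: Bystander: closed amber glass bottle, 60 mm diameter, 95 mm high, loose on the bench; origin at the centre of its underside. Not to be moved.
Mind the look-alikes: they are no part of the job. Leave any purple or red look-alike of the pad_hex alone.

How it is judged:
By the outcome, as a careful person would: the job done as asked, in the order asked, and still so for the second after the job is handed in, with the robot touching nothing.
It also fails if it takes over 125 s, if anything falls off the work surface, if the arm or the gripper's body presses on something with over 40 N, if the wrist force passes 120 N, or if a joint passes its speed limit or range.

## Working session

There is one attempt and no reset: what is moved stays moved. The work goes in short steps, Python scripts to look and compute and a shell command to move; the robot and the scene stay as the last step left them, time stands still between calls to the robot, and variables do not carry over. Pictures are saved under pics/ and viewed, about 12 in all and at most 16, crops included, and the job is handed in when it is done.

```bash
mkdir -p pics; ls; python3 - <<'E'
from plant import arm, vision
import cv2, numpy as np
np.set_printoptions(precision=4,suppress=True)
for n in ("side","top"):
    cv2.imwrite(f"pics/{n}0.png",vision.grab_frame(n)); m=vision.camera_model(n); print(n,m["intrinsics"],m["world_to_cam"])
    for t in ["round_mid","hex_mid","block_mid","plate_mid","cradle","pad_round","pad_hex","pad_rect","stand","amber_bottle"]:
        print(t,[(round(d["confidence"],2),np.round(d["bbox"])) for d in vision.regions_of(n,t)][:4])
print(vision.camera_model("wrist"))
print(arm.read_state(), arm.hold_point_z)
E
```

```text
pics
side [[390.2336   0.     313.3227]
 [  0.     390.2336 204.3587]
 [  0.       0.       1.    ]] [[ 0.9795 -0.2008  0.0189 -0.551 ]
 [-0.1311 -0.7051 -0.6968  0.1943]
 [ 0.1532  0.6801 -0.717   0.7793]
 [ 0.      0.      0.      1.    ]]
round_mid [(0.42, array([271., 188.,  12.,  13.]))]
hex_mid [(0.58, array([272., 194.,  14.,  15.]))]
block_mid [(0.52, array([275., 197.,  21.,  22.]))]
plate_mid [(0.65, array([275., 203.,  43.,  19.]))]
cradle [(0.69, array([270., 213.,  71.,  37.]))]
pad_round [(0.86, array([375., 376.,  34.,  32.]))]
pad_hex [(0.95, array([411., 297.,  41.,  30.])), (0.87, array([345., 283.,  35.,  27.])), (0.65, array([284., 252.,  38.,  31.]))]
pad_rect [(0.63, array([275., 199.,  21.,  24.])), (0.62, array([279., 379.,  70.,  42.]))]
stand [(0.65, array([270., 288.,  43.,  24.]))]
amber_bottle [(0.64, array([243., 138.,  22.,  38.]))]
top [[450.8107   0.     314.8918]
 [  0.     450.8107 203.6853]
 [  0.       0.       1.    ]] [[-0.1235 -0.9923 -0.001   0.1293]
 [-0.9699  0.1209 -0.2113  0.5932]
 [ 0.2098 -0.0251 -0.9774  0.9706]
 [ 0.      0.      0.   
[... 708 characters left out ...]
9],
       [ 1.    ,  0.0007,  0.0006, -0.0008],
       [-0.0004, -0.3105,  0.9506, -0.1576],
       [ 0.    ,  0.    ,  0.    ,  1.    ]])}
{'time_s': 1.1, 'qpos': array([-83.7098,  19.5933,  87.3245,  -0.0001,  73.0752,  -8.3665]), 'qvel': array([ 0.0237, -0.0038, -0.0052,  0.0154, -0.045 ,  0.1207]), 'joint_efforts': array([ -0.0007, -43.1143, -24.4479,   0.0716,   0.0484,   0.    ]), 'tcp_pos': array([ 0.1328, -0.5079,  0.2268]), 'orientation': array([[ 0.9675,  0.253 ,  0.    ],
       [ 0.253 , -0.9675, -0.0001],
       [-0.    ,  0.0001, -1.    ]]), 'contact_force': array([0.1819, 0.1039, 0.1898]), 'torque': array([ 0.0048,  0.019 , -0.016 ]), 'grip_width': 0.09226609583866696} 0.0188
```

```bash
python3 - <<'E'
import cv2
a=cv2.imread("pics/top0.png"); b=cv2.imread("pics/side0.png")
cv2.imwrite("pics/t.png",cv2.resize(a[150:330,140:500],None,fx=2.2,fy=2.2,interpolation=3))
cv2.imwrite("pics/s.png",cv2.resize(b[110:400,200:480],None,fx=2,fy=2,interpolation=3))
E
```

```text
(no output)
```

View pics/t.png

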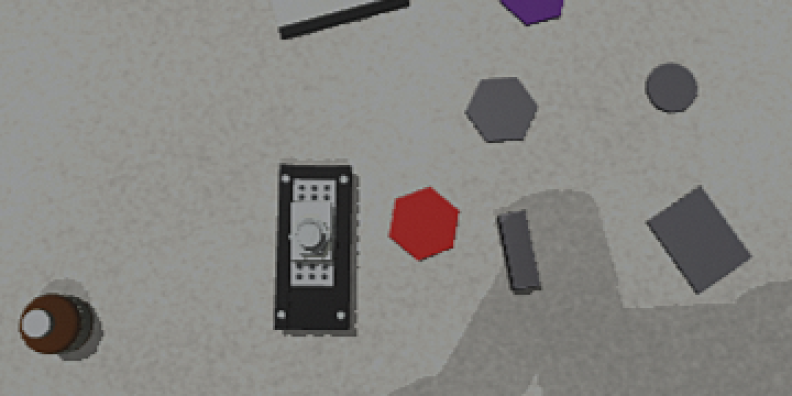

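View pics/s.png

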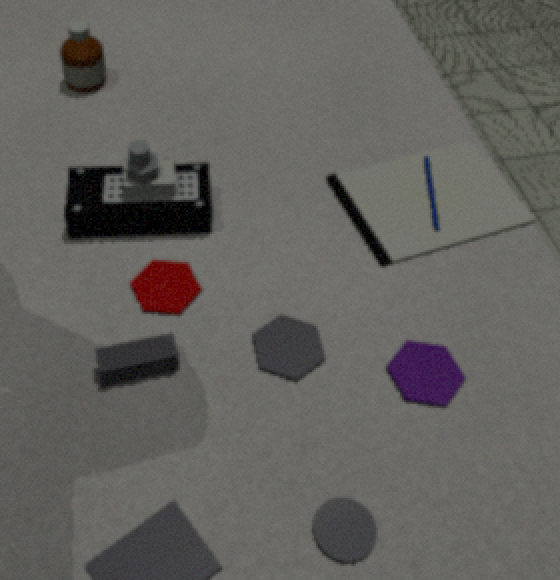

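The top view shows the cradle with its stack at about (286,262), the grey hex pad at (368,200), the round pad at (445,189), the rect pad at (457,259) and the stand at (376,264). A red look-alike is at (333,251), a purple one at the top, and the bottle at (166,296).

```bash
cat > h.py <<'E'
from plant import arm, vision
import cv2, numpy as np
np.set_printoptions(precision=4,suppress=True)
def ray(cam,px,st=None):
    "camera origin and unit rays in world for Nx2 pixels"
    m=vision.camera_model(cam); K=m["intrinsics"]; px=np.atleast_2d(px).astype(float)
    n=(px-K[:2,2])/K[0,0]
    if cam=="wrist":
        r=np.linalg.norm(n,axis=1,keepdims=True)+1e-12
        d=np.hstack([n/r*np.sin(r),np.cos(r)]); M=m["mount"]
        T=np.eye(4);T[:3,:3]=st["orientation"];T[:3,3]=st["tcp_pos"]; M=T@M
    else:
        d=np.hstack([n,np.ones((len(n),1))]); M=np.linalg.inv(m["world_to_cam"])
    return M[:3,3], d@M[:3,:3].T
def plane(cam,px,z,st=None):
    o,d=ray(cam,px,st); return (o+d*((z-o[2])/d[:,2:]))[:,:2]
def proj(P,st):
    "world points to wrist pixels"
    m=vision.camera_model("wrist"); T=np.eye(4);T[:3,:3]=st["orientation"];T[:3,3]=st["tcp_pos"]
    I=np.linalg.inv(T@m["mount"]); c=np.atleast_2d(P)@I[:3,:3].T+I[:3,3]
    rr=np.linalg.norm(c[:,:2],axis=1,keepdims=True); th=np.arctan2(rr,c[:,2:])
    return c[:,:2]/rr*th*m["intrinsics"][0,0]+m["intrinsics"][:2,2]
def rect(cam,reg,z,st=None):
    cs,_=cv2.findContours(reg.astype(np.uint8),0,cv2.CHAIN_APPROX_NONE)
    c=max(cs,key=cv2.contourArea)[:,0]
    w=plane(cam,c,z,st)*1000
    (x,y),(a,b),t=cv2.minAreaRect(w.astype(np.float32))
    if a<b: a,b,t=b,a,t+90
    return np.round([x,y,a,b,(t+90)%180-90],1)
def look(cam,things,st=None,top=3):
    for t,z in things:
        for d in vision.regions_of(cam,t)[:top]:
            if d["region"].sum()>30: print(cam,t,round(d["confidence"],2),np.round(d["bbox"]),"xy,len,wid,yaw(mm,deg):",rect(cam,d["region"],z,st))
E
python3 - <<'E'
from h import *
for n in ("side","top"):
    vision.grab_frame(n)
    look(n,[("round_mid",.111),("hex_mid",.087),("block_mid",.069),("plate_mid",.045),("cradle",.045),("pad_round",.006),("pad_hex",.006),("pad_rect",.006),("stand",.03),("amber_bottle",.0)])
E
```

```text
side round_mid 0.52 [270. 186.  10.  14.] xy,len,wid,yaw(mm,deg): [487.2 131.6  42.6  22.2  82.4]
side round_mid 0.3 [276. 204.  47.  17.] xy,len,wid,yaw(mm,deg): [531.2  73.   38.8  21.4  80. ]
side hex_mid 0.57 [275. 194.  16.  17.] xy,len,wid,yaw(mm,deg): [489.3 133.5  48.3  34.1  82. ]
side block_mid 0.64 [276. 199.  25.  25.] xy,len,wid,yaw(mm,deg): [497.4 131.7  65.2  62.9  -1.8]
side plate_mid 0.64 [275. 204.  49.  18.] xy,len,wid,yaw(mm,deg): [540.  137.2  43.1  25.5  79.4]
side cradle 0.96 [270. 212.  73.  38.] xy,len,wid,yaw(mm,deg): [482.1 124.7 170.2 113.   -8.9]
side pad_round 0.93 [373. 376.  35.  34.] xy,len,wid,yaw(mm,deg): [ 612.1 -268.5   56.3   54.8   74.1]
side pad_hex 0.75 [284. 252.  36.  32.] xy,len,wid,yaw(mm,deg): [498.2  23.3  76.1  74.5 -10.8]
side pad_hex 0.62 [345. 286.  38.  32.] xy,len,wid,yaw(mm,deg): [611.4 -77.8  78.8  72.5  26.2]
side pad_hex 0.58 [412. 298.  38.  33.] xy,len,wid,yaw(mm,deg): [ 741.7 -134.5   74.9   73.2  -19.4]
side pad_rect 0.83 [278. 378.  65.  42.] xy,len,wid,yaw(mm,deg): [ 443.8 -265.8   93.2   73.8   24.5]
side stand 0.75 [270
[... 645 characters left out ...]
.1  80.2  -8.2]
top pad_round 0.9 [447. 190.  23.  29.] xy,len,wid,yaw(mm,deg): [ 613.  -265.7   54.1   52.8   82.9]
top pad_hex 0.96 [380. 146.  28.  27.] xy,len,wid,yaw(mm,deg): [ 742.4 -130.2   77.    69.2  -19.2]
top pad_hex 0.91 [331. 252.  31.  36.] xy,len,wid,yaw(mm,deg): [498.2  27.7  77.8  69.1 -18.5]
top pad_hex 0.74 [368. 199.  32.  27.] xy,len,wid,yaw(mm,deg): [613.1 -73.6  73.1  69.7  82.9]
top pad_rect 0.84 [457. 260.  50.  45.] xy,len,wid,yaw(mm,deg): [ 444.3 -263.4   92.4   73.3   25.7]
top stand 0.71 [375. 264.  18.  38.] xy,len,wid,yaw(mm,deg): [455.6 -65.6  79.2  32.7   2.9]
top amber_bottle 0.56 [165. 298.  35.  33.] xy,len,wid,yaw(mm,deg): [441.2 429.1  77.   59.8  87.4]
```

```bash
cat >> h.py <<'E'
def to(x,y,z,yaw,st=None):
    "shift (cm, tool axes) and az (rad) to bring the TCP to x,y,z (mm) and the tool's x to yaw (deg)"
    st=st or arm.read_state(); R=st["orientation"]
    s=R.T@(np.array([x,y,z])/1000-st["tcp_pos"])*100
    cur=np.degrees(np.arctan2(R[1,0],R[0,0])); az=-np.radians((yaw-cur+180)%360-180)
    print("to",(x,y,z,yaw),"->",np.round(s,2),"az",round(az,3),"| now",np.round(st["tcp_pos"]*1000,1),round(cur,1))
E
python3 - <<'E'
from h import *
to(450,-200,250,0); to(487,141,200,-8.3)
E
```

```text
to (450, -200, 250, 0) -> [ 38.47 -21.77  -2.33] az 0.256 | now [ 132.8 -507.9  226.8] 14.7
to (487, 141, 200, -8.3) -> [ 50.68 -53.82   2.67] az 0.401 | now [ 132.8 -507.9  226.8] 14.7
```

```bash
python3 -m jog '[[[5,-3,-1,0,0,0.1,1],[10,-6,-2,0,0,0.2,1],[15,-9,-2.3,0,0,0.25,1],[20,-12,-2.3,0,0,0.25,1],[25.5,-14.5,-2.3,0,0,0.25,1],[31,-17,-2.3,0,0,0.25,1],[36,-20,-2.3,0,0,0.25,1],[38.5,-22,-2.3,0,0,0.25,1],[41,-27,-2.3,0,0,0.3,1],[43,-32,-2.3,0,0,0.4,1],[45,-37,-2,0,0,0.4,1],[46.5,-42,-1,0,0,0.4,1]]]'
python3 - <<'E'
from h import *
to(487,141,200,-8.3)
E
```

```text
time_s: 3.7
tcp_pos: [0.477, 0.0178, 0.2371]
orientation: [[0.99, -0.144, 0.002], [-0.144, -0.99, -0.0], [0.002, -0.0, -1.0]]
contact_force: [-0.0, 0.6, -0.6]
grip_width: 0.0917
to (487, 141, 200, -8.3) -> [ -0.79 -12.34   3.71] az 0.001 | now [477.   17.8 237.1] -8.3
```

```bash
python3 -m jog '[[[-0.4,-4,1.2,0,0,0,1],[-0.6,-8,2.5,0,0,0,1],[-0.8,-12.3,3.7,0,0,0,1],[-0.8,-12.3,3.7,0,0,0,1],[-0.8,-12.3,3.7,0,0,0,1]]]'
python3 - <<'E'
from h import *
st=arm.read_state(); im=vision.grab_frame("wrist")
look("wrist",[("round_mid",.111),("hex_mid",.087),("block_mid",.069),("plate_mid",.045),("cradle",.045)],st)
print(st["tcp_pos"],st["grip_width"])
cv2.imwrite("pics/w1.png",cv2.resize(im[60:340,140:500],None,fx=2.1,fy=2.1,interpolation=3))
E
```

```text
time_s: 4.32
tcp_pos: [0.4862, 0.1387, 0.1998]
orientation: [[0.99, -0.143, -0.0], [-0.143, -0.99, -0.0], [0.0, 0.0, -1.0]]
contact_force: [-0.0, -0.7, 0.2]
grip_width: 0.0917
wrist round_mid 0.85 [306. 196.  33.  35.] xy,len,wid,yaw(mm,deg): [492.5 144.1  28.1  22.7  -8.2]
wrist round_mid 0.27 [118. 235.  52.  35.] xy,len,wid,yaw(mm,deg): [483.  345.9  74.8  40.4  78.8]
wrist hex_mid 0.93 [308. 186.  41.  42.] xy,len,wid,yaw(mm,deg): [497.9 145.5  39.5  33.3  89.8]
wrist block_mid 0.91 [307. 173.  40.  60.] xy,len,wid,yaw(mm,deg): [513.8 143.8  39.3  33.9  82.3]
wrist plate_mid 0.55 [306. 170.  48. 105.] xy,len,wid,yaw(mm,deg): [521.  141.4  70.3  44.6  -5.6]
wrist cradle 0.97 [310. 178.  74. 155.] xy,len,wid,yaw(mm,deg): [485.4 146.  171.2  76.7  -7.5]
[0.4862 0.1387 0.1998] 0.0916820127149028
```

View pics/w1.png

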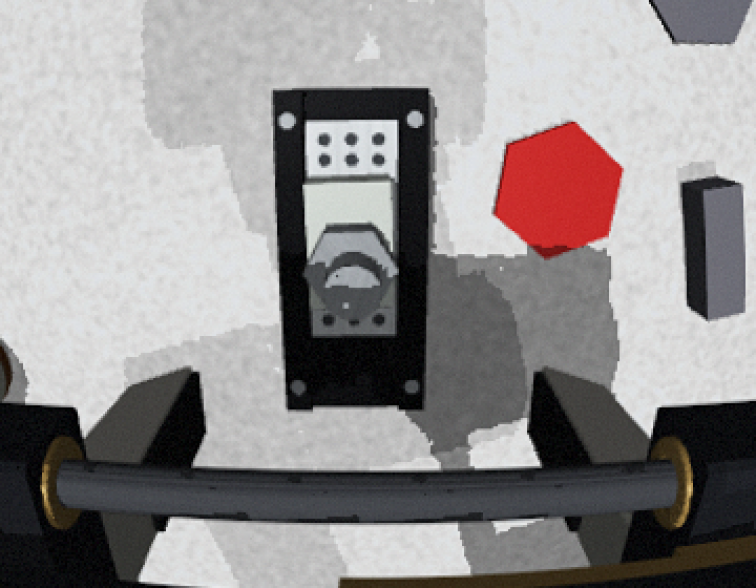

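The wrist view shows the stack between the fingers. The round weight is at full-frame pixel (306,196), about (490,144) mm. The hex has a flat facing the tool's x, so it needs a 30° turn to be gripped.

```bash
python3 -m jog '[[[0.3,-0.6,3,0,0,0,1],[0.3,-0.6,6,0,0,0,1],[0.3,-0.6,8.5,0,0,0,1],[0.3,-0.6,10,0,0,0,1],[0.3,-0.6,10.8,0,0,0,1],[0.3,-0.6,10.8,0,0,0,1],[0.3,-0.6,10.8,0,0,0,-1],[0.3,-0.6,10.8,0,0,0,-1],[0.3,-0.6,10.8,0,0,0,-1],[0.3,-0.6,10.8,0,0,0,-1],[0.3,-0.6,10.8,0,0,0,-1]]]' 20
```

```text
time_s: 6.0
tcp_pos: [0.49, 0.1444, 0.0917]
orientation: [[0.99, -0.144, 0.0], [-0.144, -0.99, -0.0], [0.0, 0.0, -1.0]]
contact_force: [-0.6, -0.8, -0.5]
grip_width: 0.0464
```

```bash
python3 -m jog '[[[0,0,0,0,0,0,-1],[0,0,0,0,0,0,-1],[0,0,0,0,0,0,-1],[0,0,0,0,0,0,-1],[0,0,-1,0,0,0,-1],[0,0,-4,0,0,0,-1],[0,0,-8,0,0,0,-1],[0,0,-8,0,0,0,-1]]]' 20
python3 - <<'E'
from h import *
st=arm.read_state(); im=vision.grab_frame("wrist")
look("wrist",[("hex_mid",.087),("block_mid",.069),("plate_mid",.045),("cradle",.045)],st)
cv2.imwrite("pics/w2.png",cv2.resize(im[100:380,160:480],None,fx=2.2,fy=2.2,interpolation=3))
to(560,0,175,-8.3); to(612.5,-267,60,-8.3)
E
```

```text
time_s: 7.0
tcp_pos: [0.492, 0.1448, 0.1752]
orientation: [[0.99, -0.144, 0.007], [-0.144, -0.99, 0.001], [0.007, -0.002, -1.0]]
contact_force: [0.6, 0.1, -1.5]
grip_width: 0.0232
wrist hex_mid 0.83 [314. 202.  44.  49.] xy,len,wid,yaw(mm,deg): [493.7 144.9  43.1  37.4 -34.7]
wrist block_mid 0.66 [314. 186.  47.  67.] xy,len,wid,yaw(mm,deg): [513.2 143.7  40.3  37.9  83.2]
wrist block_mid 0.61 [314. 179.  49. 108.] xy,len,wid,yaw(mm,deg): [543.2 138.7  40.6  28.4  81. ]
wrist block_mid 0.4 [315. 259.  47.  54.] xy,len,wid,yaw(mm,deg): [429.3 154.   55.9  41.8  -8.2]
wrist plate_mid 0.6 [314. 181.  47. 112.] xy,len,wid,yaw(mm,deg): [541.3 138.9  45.   29.5  79.1]
wrist cradle 0.74 [315. 179.  79. 142.] xy,len,wid,yaw(mm,deg): [500.1 144.5 143.5  77.1  -7.5]
wrist cradle 0.56 [314. 186.  46.  68.] xy,len,wid,yaw(mm,deg): [508.5 144.9  43.9  40.   84.5]
to (560, 0, 175, -8.3) -> [ 9.07 13.27 -0.44] az 0.001 | now [489.3 144.3 170.7] -8.3
to (612.5, -267, 60, -8.3) -> [18.13 38.93 11.05] az 0.001 | now [489.3 144.3 170.7] -8.3
```

View pics/w2.png

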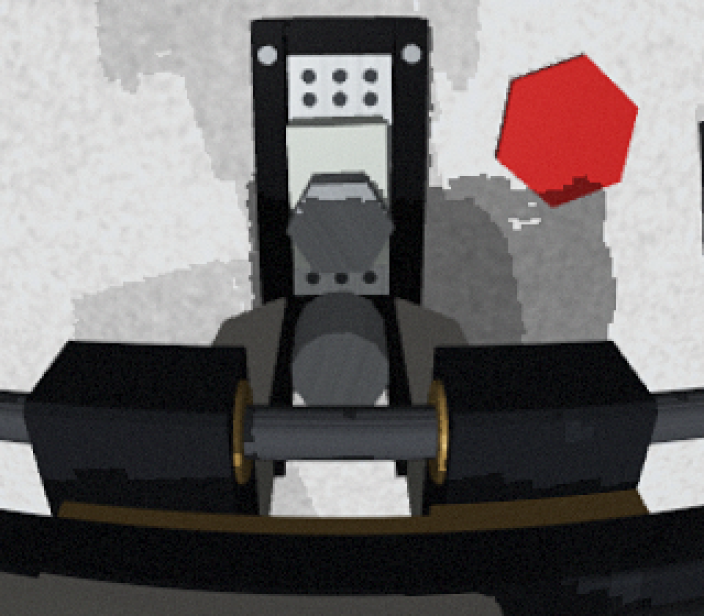

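The hex is still square on the block, with flats facing the tool's x, near (491,145). The round weight is held upright at 23.2 mm opening. Next is its pad.

```bash
python3 -m jog '[[[2.2,4.8,0,0,0,0,-1],[4.7,10,0,0,0,0,-1],[7.2,15.5,0,0,0,0,-1],[9.7,21,0.5,0,0,0,-1],[12.2,26.5,2,0,0,0,-1],[14.8,32,4,0,0,0,-1],[16.8,36,6,0,0,0,-1],[17.7,38,7,0,0,0,-1],[18.1,38.9,7,0,0,0,-1],[18.1,38.9,7,0,0,0,-1],[18.1,38.9,7,0,0,0,-1]]]'
python3 - <<'E'
from h import *
st=arm.read_state(); im=vision.grab_frame("wrist")
look("wrist",[("pad_round",.006),("pad_rect",.006),("pad_hex",.006),("stand",.03)],st)
cv2.imwrite("pics/w3.png",im)
to(612.5,-267,12,-8.3)
E
```

```text
time_s: 8.62
tcp_pos: [0.6136, -0.2651, 0.1028]
orientation: [[0.99, -0.142, 0.001], [-0.142, -0.99, -0.0], [0.001, 0.0, -1.0]]
contact_force: [0.9, 0.3, -1.4]
grip_width: 0.0231
wrist pad_round 0.75 [318. 195.  58.  64.] xy,len,wid,yaw(mm,deg): [ 615.3 -266.3   55.5   54.1   -8.2]
wrist pad_rect 0.71 [316. 321.  57.  24.] xy,len,wid,yaw(mm,deg): [ 477.8 -247.8   64.3   36.3   81.3]
wrist pad_rect 0.65 [ 32. 317.  53. 108.] xy,len,wid,yaw(mm,deg): [553.7 185.6 175.5  50.4 -65.5]
wrist pad_hex 0.92 [149.  84.  72.  89.] xy,len,wid,yaw(mm,deg): [ 743.1 -132.4   80.3   71.2   38.7]
wrist pad_hex 0.56 [135. 220.  61.  69.] xy,len,wid,yaw(mm,deg): [613.9 -77.5  81.   70.4  88.1]
wrist stand 0.67 [165. 324.  35.  16.] xy,len,wid,yaw(mm,deg): [505.1 -81.8  42.8  26.9 -88.4]
wrist stand 0.25 [317. 321.  60.  26.] xy,len,wid,yaw(mm,deg): [ 498.6 -250.    59.2   32.7   81.9]
to (612.5, -267, 12, -8.3) -> [-0.08  0.12  9.03] az 0.002 | now [ 613.4 -265.9  102.3] -8.2
```

```bash
python3 -m jog '[[[0,0.1,3,0,0,0,-1],[0,0.1,6,0,0,0,-1],[0,0.1,8,0,0,0,-1],[0,0.1,8.8,0,0,0,-1],[0,0.1,9.15,0,0,0,-1],[0,0.1,9.15,0,0,0,-1],[0,0.1,9.15,0,0,0,-0.2],[0,0.1,9.15,0,0,0,0],[0,0.1,9.15,0,0,0,0],[0,0.1,8.6,0,0,0,0],[0,0.1,5,0,0,0,0.2],[0,0.1,0,0,0,0,0.3]]]'
python3 - <<'E'
from h import *
st=arm.read_state(); im=vision.grab_frame("wrist")
look("wrist",[("round_mid",.030),("pad_round",.006)],st)
cv2.imwrite("pics/w4.png",cv2.resize(im[100:380,160:480],None,fx=2,fy=2,interpolation=3))
to(491,145,200,21.7)
E
```

```text
time_s: 10.38
tcp_pos: [0.6123, -0.2671, 0.1016]
orientation: [[0.99, -0.144, -0.003], [-0.144, -0.99, 0.002], [-0.003, -0.001, -1.0]]
contact_force: [0.8, -0.4, -0.7]
grip_width: 0.0585
wrist round_mid 0.59 [314. 203.  32.  34.] xy,len,wid,yaw(mm,deg): [ 616.8 -267.6   27.4   22.1   -8.2]
wrist pad_round 0.96 [316. 196.  62.  63.] xy,len,wid,yaw(mm,deg): [ 614.4 -266.3   56.7   55.6   34. ]
to (491, 145, 200, 21.7) -> [-18.14 -39.12  -9.66] az -0.523 | now [ 615.  -268.6  105.8] -8.3
```

View pics/w4.png

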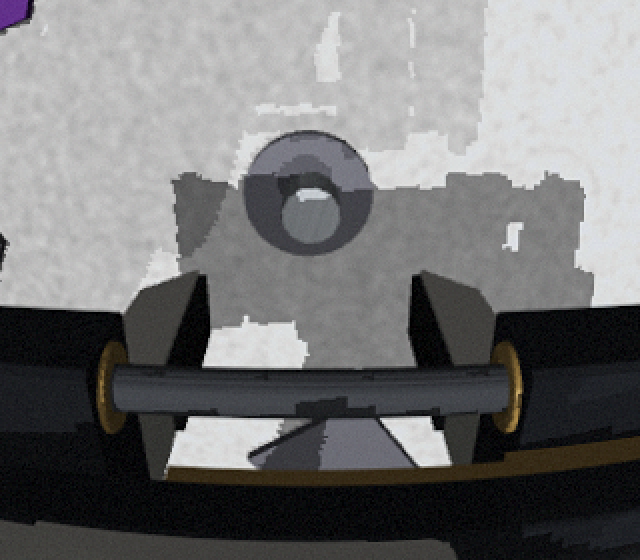

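The round weight stands upright in the middle of its pad, within about 1 mm. Next is the hex.

```bash
python3 -m jog '[[[-1,-2,-4,0,0,-0.1,0.6],[-3,-7,-7,0,0,-0.2,1],[-5.5,-12,-9,0,0,-0.35,1],[-8,-17,-9,0,0,-0.523,1],[-10.5,-22.5,-9,0,0,-0.523,1],[-13,-28,-9,0,0,-0.523,1],[-15.5,-33.5,-9,0,0,-0.523,1],[-17,-37,-9,0,0,-0.523,1],[-18.1,-39.1,-9,0,0,-0.523,1],[-18.1,-39.1,-9,0,0,-0.523,1],[-18.1,-39.1,-9,0,0,-0.523,1]]]'
python3 - <<'E'
from h import *
st=arm.read_state(); im=vision.grab_frame("wrist")
look("wrist",[("hex_mid",.087),("block_mid",.069),("cradle",.045)],st)
# edges of hex top: print min along tool x
for d in vision.regions_of("wrist","hex_mid")[:1]:
    ys,xs=np.nonzero(d["region"]); w=plane("wrist",np.c_[xs,ys],.087,st)*1000
    R=st["orientation"]; u=(w-st["tcp_pos"][:2]*1000)@R[:2,:2]; print("tool xy extents",u.min(0),u.max(0))
cv2.imwrite("pics/w5.png",cv2.resize(im[60:340,180:460],None,fx=2,fy=2,interpolation=3))
to(491,145,73,21.7)
E
```

```text
time_s: 11.9
tcp_pos: [0.4902, 0.1448, 0.1912]
orientation: [[0.929, 0.37, -0.001], [0.37, -0.929, -0.001], [-0.001, 0.0, -1.0]]
contact_force: [0.4, 0.1, 0.1]
grip_width: 0.0918
wrist hex_mid 0.87 [316. 193.  43.  48.] xy,len,wid,yaw(mm,deg): [493.1 146.3  44.6  36.7  21.7]
wrist block_mid 0.7 [320. 173.  65.  58.] xy,len,wid,yaw(mm,deg): [512.1 145.7  42.6  39.7  83.9]
wrist cradle 0.64 [316. 181. 139. 166.] xy,len,wid,yaw(mm,deg): [485.9 146.6 169.5  76.3  -7.6]
tool xy extents [-19.0478 -18.641 ] [25.5484 18.1006]
to (491, 145, 73, 21.7) -> [ 0.07 -0.01 11.86] az -0.001 | now [490.4 144.7 191.6] 21.6
```

View pics/w5.png

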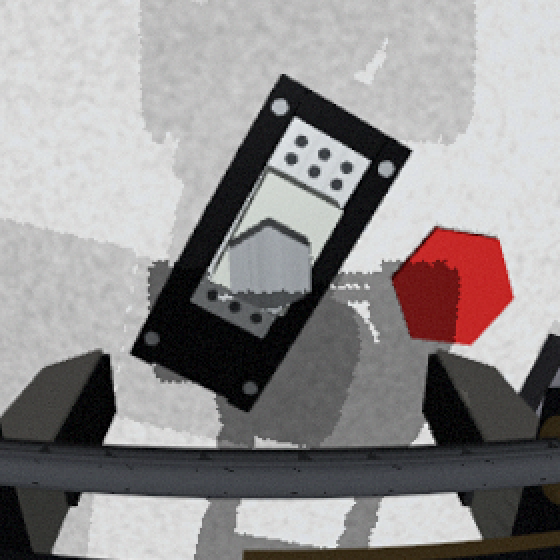

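The hex's two flats now face the jaws squarely, and its centre is about 1.8 mm ahead of the TCP.

```bash
python3 -m jog '[[[0.15,0,4,0,0,0,1],[0.15,0,8,0,0,0,0.5],[0.15,0,10.5,0,0,0,0.2],[0.15,0,11.6,0,0,0,0.1],[0.15,0,11.8,0,0,0,0],[0.15,0,11.8,0,0,0,-1],[0.15,0,11.8,0,0,0,-1],[0.15,0,11.8,0,0,0,-1],[0.15,0,11.8,0,0,0,-1],[0.15,0,11.8,0,0,0,-1]]]' 25
python3 - <<'E'
from h import *
to(613.5,-76,120,21.7)
E
```

```text
time_s: 13.4
tcp_pos: [0.4923, 0.146, 0.0747]
orientation: [[0.929, 0.37, 0.002], [0.37, -0.929, 0.0], [0.002, 0.001, -1.0]]
contact_force: [-0.3, -0.5, 6.5]
grip_width: 0.0359
to (613.5, -76, 120, 21.7) -> [ 3.06 25.11 -4.51] az 0.0 | now [492.3 146.   74.7] 21.7
```

```bash
python3 -m jog '[[[0,0,0,0,0,0,-1],[0,0,-0.5,0,0,0,-1],[0,0,-2,0,0,0,-1],[0,0,-5,0,0,0,-1],[0,0,-7,0,0,0,-1],[0,0,-7,0,0,0,-1]]]'
python3 - <<'E'
from h import *
st=arm.read_state(); im=vision.grab_frame("wrist")
look("wrist",[("hex_mid",.14),("block_mid",.069),("plate_mid",.045),("cradle",.045)],st)
cv2.imwrite("pics/w6.png",cv2.resize(im[60:380,160:480],None,fx=1.8,fy=1.8,interpolation=3))
to(613.5,-76,90,21.7)
E
```

```text
time_s: 14.15
tcp_pos: [0.4926, 0.1462, 0.1457]
orientation: [[0.929, 0.37, 0.004], [0.37, -0.929, 0.0], [0.004, 0.001, -1.0]]
contact_force: [0.6, 0.2, -2.0]
grip_width: 0.0356
wrist hex_mid 0.89 [315. 251.  63.  69.] xy,len,wid,yaw(mm,deg): [489.6 146.   44.8  40.3  21.9]
wrist hex_mid 0.15 [607. 220.  19.  18.] xy,len,wid,yaw(mm,deg): [595.3 -77.2  33.6  13.5 -85.9]
wrist block_mid 0.83 [322. 189.  77.  73.] xy,len,wid,yaw(mm,deg): [500.9 146.1  63.4  42.1  -6.2]
wrist plate_mid 0.67 [324. 183. 103. 111.] xy,len,wid,yaw(mm,deg): [540.6 139.2  44.6  28.2  81.5]
wrist cradle 0.83 [319. 179. 160. 153.] xy,len,wid,yaw(mm,deg): [488.6 146.7 165.   75.6  -7.8]
to (613.5, -76, 90, 21.7) -> [ 3.19 25.15  5.26] az 0.0 | now [491.  145.9 142.8] 21.7
```

View pics/w6.png

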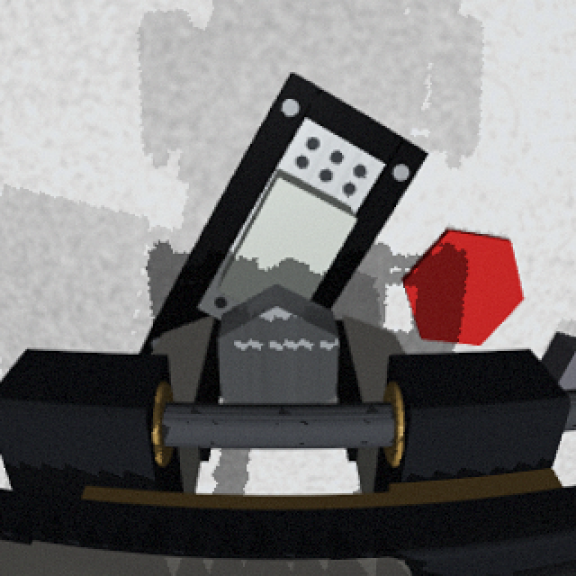

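The hex is held level, and the block remains on the plate, around (500,146).

```bash
python3 -m jog '[[[0.5,4,0,0,0,0,-1],[1.2,9,0,0,0,0,-1],[1.9,14.5,0.5,0,0,0,-1],[2.5,19.5,2,0,0,0,-1],[3,23,3.5,0,0,0,-1],[3.2,25.1,4.3,0,0,0,-1],[3.2,25.1,4.3,0,0,0,-1],[3.2,25.1,4.3,0,0,0,-1]]]'
python3 - <<'E'
from h import *
st=arm.read_state(); im=vision.grab_frame("wrist")
look("wrist",[("hex_mid",.092),("pad_hex",.006)],st)
cv2.imwrite("pics/w7.png",cv2.resize(im[60:380,160:480],None,fx=1.8,fy=1.8,interpolation=3))
to(613.5,-76,14,21.7)
E
```

```text
time_s: 15.4
tcp_pos: [0.6138, -0.0743, 0.1009]
orientation: [[0.929, 0.371, -0.0], [0.371, -0.929, 0.0], [-0.0, -0.001, -1.0]]
contact_force: [-0.1, 0.3, -1.4]
grip_width: 0.0355
wrist hex_mid 0.84 [317. 252.  67.  65.] xy,len,wid,yaw(mm,deg): [609.2 -75.2  44.5  40.4  21.9]
wrist pad_hex 0.92 [177. 251.  62.  46.] xy,len,wid,yaw(mm,deg): [514.3  40.2  73.1  40.  -45.2]
wrist pad_hex 0.58 [316. 192.  84.  76.] xy,len,wid,yaw(mm,deg): [619.  -71.4  70.2  67.7 -65.7]
wrist pad_hex 0.56 [433.  91.  88.  92.] xy,len,wid,yaw(mm,deg): [ 743.3 -130.4   79.6   70.7  -21. ]
to (613.5, -76, 14, 21.7) -> [-0.13  0.14  8.74] az 0.002 | now [614.1 -74.2 101.4] 21.8
```

View pics/w7.png

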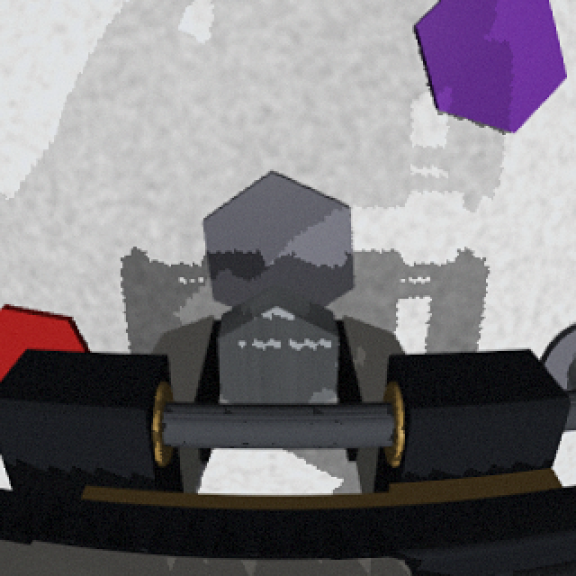

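```bash
python3 - <<'E'
from h import *
st=arm.read_state()
p=np.array([[204,218],[354,283],[351,207],[214,299],[272,171]])/1.8+[160,60]
w=plane("wrist",p,.006,st)*1000; print(w, w[:2].mean(0), w[2:4].mean(0))
E
```

```text
[[ 616.9955  -35.0161]
 [ 613.2447 -114.4005]
 [ 647.7047  -97.305 ]
 [ 579.6803  -53.4523]
 [ 649.6826  -56.5921]] [615.1201 -74.7083] [613.6925 -75.3786]
```

```bash
python3 -m jog '[[[0,0.05,4,0,0,0,-1],[0,0.05,7,0,0,0,-1],[0,0.05,8.4,0,0,0,-1],[0,0.05,8.8,0,0,0,-1],[0,0.05,8.8,0,0,0,-1],[0,0.05,8.8,0,0,0,-1]]]'; python3 -m jog '[[[0,0,0.1,0,0,0,-1],[0,0,0.1,0,0,0,-1]]]'
```

```text
time_s: 16.3
tcp_pos: [0.6151, -0.076, 0.014]
orientation: [[0.929, 0.37, 0.002], [0.37, -0.929, -0.001], [0.002, 0.001, -1.0]]
contact_force: [-0.2, -0.3, -2.1]
grip_width: 0.0358
time_s: 16.55
tcp_pos: [0.6144, -0.0759, 0.012]
orientation: [[0.929, 0.37, 0.0], [0.37, -0.929, -0.0], [0.0, 0.0, -1.0]]
contact_force: [0.8, -0.7, -1.0]
grip_width: 0.0361
```

```bash
python3 -m jog '[[[0,0,0.1,0,0,0,-1],[0,0,0.1,0,0,0,-1]]]'
```

```text
time_s: 16.8
tcp_pos: [0.6145, -0.0759, 0.0117]
orientation: [[0.929, 0.37, 0.001], [0.37, -0.929, -0.0], [0.0, 0.001, -1.0]]
contact_force: [-2.2, 0.7, 5.7]
grip_width: 0.0357
```

Contact came at z = 11.7 mm with about 7 N up. Now I release, rise, and check while heading for the block.

```bash
python3 -m jog '[[[0,0,-0.05,0,0,0,-0.1],[0,0,-0.05,0,0,0,0.1],[0,0,-0.05,0,0,0,0.3],[0,0,-0.6,0,0,0,0.4],[0,0,-4,0,0,0,0.6],[0,0,-9,0,0,0,1],[0,0,-12,0,0,0,1],[0,0,-12,0,0,0,1]]]'
python3 - <<'E'
from h import *
st=arm.read_state(); im=vision.grab_frame("wrist")
look("wrist",[("hex_mid",.024),("pad_hex",.006)],st)
cv2.imwrite("pics/w8.png",cv2.resize(im[100:340,180:460],None,fx=2,fy=2,interpolation=3))
to(500,146,170,-8)
E
```

```text
time_s: 17.8
tcp_pos: [0.6159, -0.0763, 0.134]
orientation: [[0.929, 0.37, 0.006], [0.37, -0.929, -0.002], [0.005, 0.004, -1.0]]
contact_force: [-0.3, 0.3, 0.0]
grip_width: 0.0913
wrist hex_mid 0.64 [315. 195.  39.  49.] xy,len,wid,yaw(mm,deg): [615.9 -75.6  43.8  35.7  20.6]
wrist pad_hex 0.97 [416.  91.  75.  84.] xy,len,wid,yaw(mm,deg): [ 743.3 -130.3   79.7   70.1  -81.4]
wrist pad_hex 0.73 [186. 244.  57.  48.] xy,len,wid,yaw(mm,deg): [511.8  37.2  71.7  45.  -28.8]
wrist pad_hex 0.56 [310. 191.  72.  80.] xy,len,wid,yaw(mm,deg): [613.1 -73.8  78.1  70.   23.5]
to (500, 146, 170, -8) -> [ -2.36 -24.8   -4.01] az 0.518 | now [613.6 -75.7 129.6] 21.7
```

View pics/w8.png

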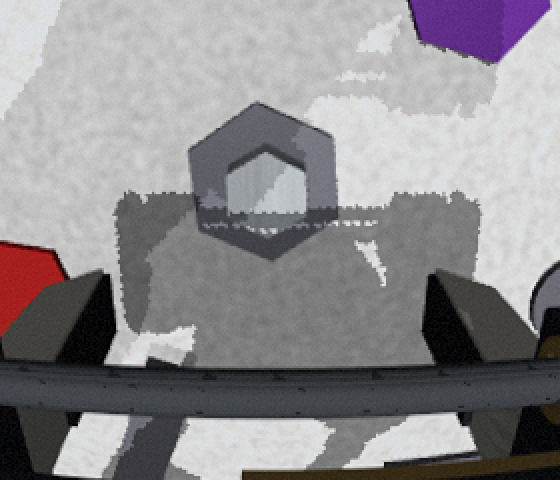

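The hex stands on its pad, within about 2 mm of the centre. Next is the block.

```bash
python3 -m jog '[[[-0.5,-4,-2,0,0,0.1,1],[-1,-9,-4,0,0,0.25,1],[-1.5,-14.5,-6,0,0,0.4,1],[-2,-20,-6,0,0,0.518,1],[-2.4,-24,-6,0,0,0.518,1],[-2.4,-24.8,-6,0,0,0.518,1],[-2.4,-24.8,-6,0,0,0.518,1],[-2.4,-24.8,-6,0,0,0.518,1]]]'
python3 - <<'E'
from h import *
st=arm.read_state(); im=vision.grab_frame("wrist")
look("wrist",[("block_mid",.069),("plate_mid",.045),("cradle",.045)],st)
cv2.imwrite("pics/w9.png",cv2.resize(im[80:300,200:420],None,fx=2.7,fy=2.7,interpolation=3))
R=st["orientation"]
for t,z in (("block_mid",.069),("cradle",.045)):
    d=vision.regions_of("wrist",t)[0]
    ys,xs=np.nonzero(d["region"]); w=plane("wrist",np.c_[xs,ys],z,st)*1000
    u=(w-st["tcp_pos"][:2]*1000)@R[:2,:2]; print(t,"tool xy extents",u.min(0),u.max(0))
to(500,146,49,-8)
E
```

```text
time_s: 18.95
tcp_pos: [0.5008, 0.1446, 0.1902]
orientation: [[0.99, -0.14, -0.001], [-0.14, -0.99, -0.001], [-0.001, 0.001, -1.0]]
contact_force: [0.3, -0.3, -0.1]
grip_width: 0.0919
wrist block_mid 0.79 [316. 190.  42.  63.] xy,len,wid,yaw(mm,deg): [500.9 145.2  63.6  39.2  -6.8]
wrist plate_mid 0.72 [317. 184.  48. 105.] xy,len,wid,yaw(mm,deg): [539.6 138.9  43.6  30.   82. ]
wrist cradle 0.91 [317. 192.  74. 157.] xy,len,wid,yaw(mm,deg): [487.  146.3 172.2  76.   -7.5]
block_mid tool xy extents [-31.3811 -20.3526] [31.7655 19.7108]
cradle tool xy extents [-99.6984 -38.2061] [71.9324 38.5876]
to (500, 146, 49, -8) -> [-0.06 -0.08 14.16] az -0.0 | now [500.5 145.1 190.6] -8.0
```

View pics/w9.png

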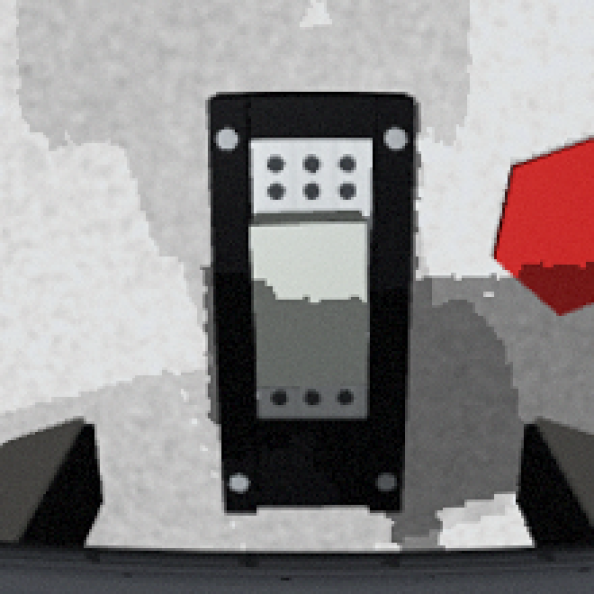

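The block is centred under the tool with yaw about -6.8°, and the plate is showing bare at both ends of it.

```bash
python3 -m jog '[[[0,0,5,0,0,-0.02,1],[0,0,10,0,0,-0.02,0.6],[0,0,13,0,0,-0.02,0.3],[0,0,13.9,0,0,-0.02,0.1],[0,0,14,0,0,-0.02,0],[0,0,14,0,0,-0.02,-1],[0,0,14,0,0,-0.02,-1],[0,0,14,0,0,-0.02,-1],[0,0,14,0,0,-0.02,-1],[0,0,14,0,0,-0.02,-1]]]' 25
python3 -m jog '[[[0,0,0,0,0,0,-1],[0,0,-0.5,0,0,0,-1],[0,0,-2,0,0,0,-1],[0,0,-5,0,0,0,-1],[0,0,-7,0,0,0,-1],[0,0,-7,0,0,0,-1]]]'
python3 - <<'E'
from h import *
to(444,-264.5,100,25.3); to(450,-130,130,10)
E
```

```text
time_s: 20.5
tcp_pos: [0.5012, 0.1457, 0.052]
orientation: [[0.993, -0.119, 0.003], [-0.119, -0.993, 0.0], [0.003, -0.0, -1.0]]
contact_force: [-0.8, -1.6, 6.4]
grip_width: 0.0399
time_s: 21.25
tcp_pos: [0.5014, 0.1459, 0.1227]
orientation: [[0.993, -0.119, 0.004], [-0.119, -0.993, 0.001], [0.004, -0.001, -1.0]]
contact_force: [-0.6, 0.4, -2.1]
grip_width: 0.0397
to (444, -264.5, 100, 25.3) -> [-0.83 41.43  2.23] az -0.561 | now [501.4 145.9 122.7] -6.8
to (450, -130, 130, 10) -> [-1.82 28.   -0.77] az -0.294 | now [501.4 145.9 122.7] -6.8
```

```bash
python3 -m jog '[[[0,4,0,0,0,-0.05,-1],[0,9,0,0,0,-0.15,-1],[0,14.5,0,0,0,-0.3,-1],[0,20,0,0,0,-0.45,-1],[0,25.5,0,0,0,-0.56,-1],[-0.3,31,0.5,0,0,-0.56,-1],[-0.6,36.5,1,0,0,-0.56,-1],[-0.8,40,2,0,0,-0.56,-1],[-0.8,41.4,2.2,0,0,-0.56,-1],[-0.8,41.4,2.2,0,0,-0.56,-1],[-0.8,41.4,2.2,0,0,-0.56,-1]]]'
python3 - <<'E'
from h import *
st=arm.read_state(); im=vision.grab_frame("wrist")
look("wrist",[("block_mid",.117),("pad_rect",.006)],st)
cv2.imwrite("pics/w10.png",cv2.resize(im[80:360,160:480],None,fx=2,fy=2,interpolation=3))
to(444,-264.5,15,25.3)
E
```

```text
time_s: 22.62
tcp_pos: [0.4434, -0.2631, 0.0988]
orientation: [[0.904, 0.428, -0.0], [0.428, -0.904, 0.0], [0.0, -0.001, -1.0]]
contact_force: [0.3, 0.3, -1.5]
grip_width: 0.0396
wrist block_mid 0.61 [315. 259.  80. 108.] xy,len,wid,yaw(mm,deg): [ 455.6 -256.6   45.    39.6   25.4]
wrist pad_rect 0.72 [317. 190.  85.  90.] xy,len,wid,yaw(mm,deg): [ 451.2 -260.9   78.7   72.2   26.1]
to (444, -264.5, 15, 25.3) -> [-0.01  0.12  8.4 ] az 0.001 | now [ 443.5 -263.3   99. ] 25.4
```

View pics/w10.png

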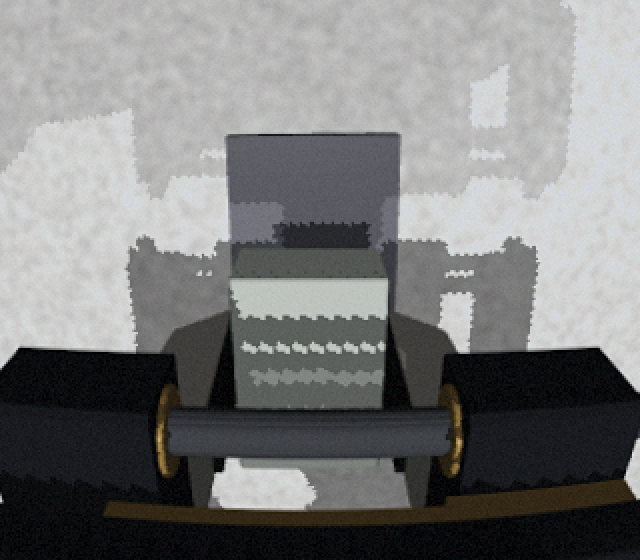

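```bash
python3 - <<'E'
from h import *
st=arm.read_state(); R=st["orientation"]
f=lambda p,z:((plane("wrist",np.array(p)/2+[160,80],z,st)*1000-st["tcp_pos"][:2]*1000)@R[:2,:2])
p=f([[227,134],[400,134]],.006); print("pad front corners in tool",p,"centre",p.mean(0)-[46,0])
zt=(98.9+17)/1000
print("block front top",f([[230,279],[387,279]],zt),"front bottom",f([[240,250],[383,250]],zt-.024))
E
```

```text
pad front corners in tool [[ 46.9065 -33.9336]
 [ 47.0218  37.0015]] centre [0.9641 1.5339]
block front top [[ 27.7901 -19.9528]
 [ 27.8106  18.7178]] front bottom [[ 26.9058 -19.9875]
 [ 26.9256  20.5072]]
```

```bash
python3 -m jog '[[[0.3,0.15,4,0,0,0,-1],[0.3,0.15,7,0,0,0,-1],[0.3,0.15,8.2,0,0,0,-1],[0.3,0.15,8.45,0,0,0,-1],[0.3,0.15,8.45,0,0,0,-1],[0.3,0.15,8.45,0,0,0,-1]]]'; python3 -m jog '[[[0,0,0.1,0,0,0,-1],[0,0,0.1,0,0,0,-1]]]'
```

```text
time_s: 23.52
tcp_pos: [0.4471, -0.2649, 0.0152]
orientation: [[0.904, 0.427, 0.002], [0.427, -0.904, -0.001], [0.001, 0.002, -1.0]]
contact_force: [-0.4, -0.3, -2.4]
grip_width: 0.0396
time_s: 23.78
tcp_pos: [0.4466, -0.2646, 0.0135]
orientation: [[0.904, 0.427, 0.0], [0.427, -0.904, -0.0], [0.0, 0.0, -1.0]]
contact_force: [0.4, -0.6, -1.2]
grip_width: 0.0399
```

```bash
python3 -m jog '[[[0,0,0.1,0,0,0,-1],[0,0,0.1,0,0,0,-1]]]'
```

```text
time_s: 24.02
tcp_pos: [0.4466, -0.2646, 0.013]
orientation: [[0.904, 0.427, 0.0], [0.427, -0.904, -0.0], [0.0, 0.001, -1.0]]
contact_force: [-1.4, 0.5, 6.5]
grip_width: 0.0396
```

```bash
python3 -m jog '[[[0,0,-0.05,0,0,0,0],[0,0,-0.05,0,0,0,0.2],[0,0,-0.05,0,0,0,0.3],[0,0,-0.6,0,0,0,0.4],[0,0,-4,0,0,0,0.6],[0,0,-9,0,0,0,0.6],[0,0,-12,0,0,0,0],[0,0,-12,0,0,0,-0.5]]]'
python3 - <<'E'
from h import *
st=arm.read_state(); im=vision.grab_frame("wrist")
look("wrist",[("block_mid",.03),("pad_rect",.006)],st)
cv2.imwrite("pics/w11.png",cv2.resize(im[80:360,160:480],None,fx=2,fy=2,interpolation=3))
to(444,-264.5,15,25.3)
E
```

```text
time_s: 25.02
tcp_pos: [0.4477, -0.2654, 0.1349]
orientation: [[0.904, 0.427, 0.004], [0.427, -0.904, -0.004], [0.002, 0.005, -1.0]]
contact_force: [0.2, 1.1, -0.6]
grip_width: 0.0579
wrist block_mid 0.89 [315. 197.  45.  64.] xy,len,wid,yaw(mm,deg): [ 446.6 -264.1   63.    40.2   25.2]
wrist pad_rect 0.85 [310. 189.  74.  89.] xy,len,wid,yaw(mm,deg): [ 444.8 -263.8   92.5   73.    25.1]
to (444, -264.5, 15, 25.3) -> [-0.18 -0.02 11.63] az -0.001 | now [ 445.9 -264.   131.3] 25.3
```

View pics/w11.png

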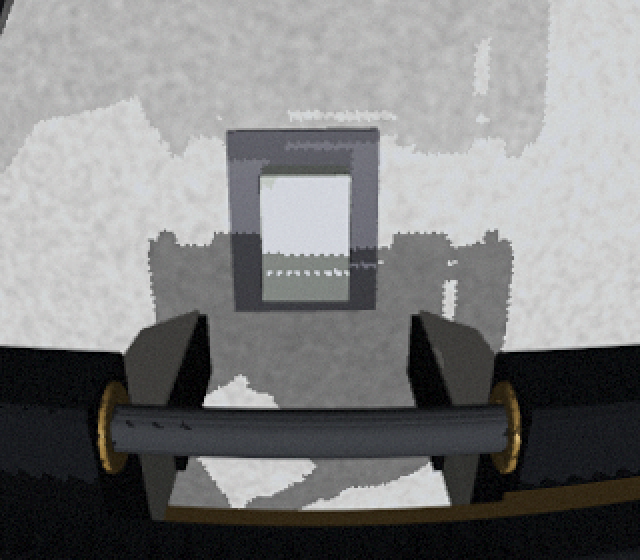

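The block is centred and lined up: block (446.6,-264.1) at 25.2° against pad (444.8,-263.8) at 25.1°. Next I push the plate with shut fingers in the groove.

```bash
python3 - <<'E'
from h import *
to(425,154.6,120,-7.6)
E
```

```text
to (425, 154.6, 120, -7.6) -> [ 15.97 -38.75   1.18] az 0.573 | now [ 445.9 -264.   131.3] 25.3
```

```bash
python3 -m jog '[[[2,-4,0,0,0,0.1,-1],[4,-9,0,0,0,0.25,-1],[6,-14.5,0,0,0,0.4,-1],[8.3,-20,0,0,0,0.573,-1],[10.5,-25.5,0,0,0,0.573,-1],[12.8,-31,0,0,0,0.573,-1],[14.8,-36,0,0,0,0.573,-1],[16,-38.7,0,0,0,0.573,-1],[16,-38.7,0,0,0,0.573,-1],[16,-38.7,0,0,0,0.573,-1]]]'
python3 - <<'E'
from h import *
st=arm.read_state(); im=vision.grab_frame("wrist")
look("wrist",[("plate_mid",.045),("cradle",.045)],st)
cv2.imwrite("pics/w12.png",cv2.resize(im[60:360,180:460],None,fx=2,fy=2,interpolation=3))
to(425,154.6,60,-7.6); print(st["grip_width"])
E
```

```text
time_s: 26.42
tcp_pos: [0.4256, 0.1531, 0.1313]
orientation: [[0.991, -0.132, -0.002], [-0.132, -0.991, -0.001], [-0.002, 0.001, -1.0]]
contact_force: [0.3, -0.4, -0.4]
grip_width: 0.0002
wrist plate_mid 0.84 [314. 115.  59. 135.] xy,len,wid,yaw(mm,deg): [499.2 144.3 110.2  44.9  -7.9]
wrist cradle 0.67 [313. 114.  56. 140.] xy,len,wid,yaw(mm,deg): [499.5 144.5 110.9  45.1  -8.2]
wrist cradle 0.58 [316. 128. 100. 206.] xy,len,wid,yaw(mm,deg): [485.5 146.8 169.8  76.2  -7.6]
to (425, 154.6, 60, -7.6) -> [-0.13 -0.18  7.19] az -0.001 | now [426.1 152.7 131.9] -7.7
0.00020123251274112145
```

View pics/w12.png

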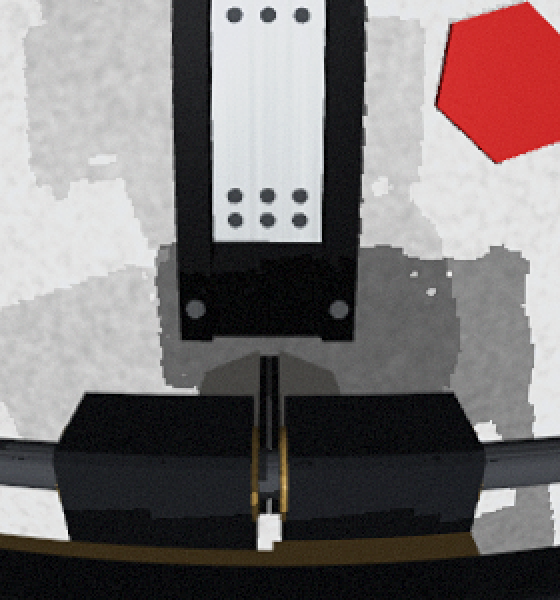

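The bare plate lies at (499.2,144.3), its far end 16 mm inside. The shut fingers are behind it, over the groove. I'll go down into the groove, then push about 64 mm.

```bash
python3 -m jog '[[[0.05,-0.17,3,0,0,0,-1],[0.05,-0.17,6,0,0,0,-1],[0.05,-0.17,8,0,0,0,-1],[0.05,-0.17,8.3,0,0,0,-1],[0.05,-0.17,8.6,0,0,0,-1],[0.05,-0.17,8.85,0,0,0,-1],[0.05,-0.17,8.85,0,0,0,-1],[0.05,-0.17,8.85,0,0,0,-1]]]'
python3 - <<'E'
from h import *
to(426.5,154.3,42.5,-7.8);to(491,145.5,42.5,-7.8)
E
```

```text
time_s: 27.58
tcp_pos: [0.427, 0.1554, 0.044]
orientation: [[0.991, -0.132, 0.001], [-0.132, -0.991, 0.0], [0.001, -0.0, -1.0]]
contact_force: [0.4, 0.1, -0.7]
grip_width: 0.0002
to (426.5, 154.3, 42.5, -7.8) -> [-0.04  0.12  0.15] az 0.004 | now [427.  155.4  44. ] -7.6
to (491, 145.5, 42.5, -7.8) -> [6.47 0.14 0.16] az 0.004 | now [427.  155.4  44. ] -7.6
```

```bash
python3 -m jog '[[[0,0.1,0.17,0,0,0.003,-1],[0,0.1,0.17,0,0,0.003,-1],[0.5,0.1,0.17,0,0,0.003,-1],[1,0.1,0.17,0,0,0.003,-1],[1.5,0.1,0.17,0,0,0.003,-1],[2,0.1,0.17,0,0,0.003,-1]]]'
```

```text
time_s: 28.32
tcp_pos: [0.4468, 0.1517, 0.0419]
orientation: [[0.991, -0.135, -0.0], [-0.135, -0.991, -0.0], [-0.0, 0.0, -1.0]]
contact_force: [-0.9, -0.5, 0.3]
grip_width: 0.0007
```

```bash
python3 -m jog '[[[0.7,0,0,0,0,0,-1],[1.4,0,0,0,0,0,-1],[2.1,0,0,0,0,0,-1],[2.8,0,0,0,0,0,-1],[3.4,0,0,0,0,0,-1],[3.9,0,0,0,0,0,-1],[4.3,0,0,0,0,0,-1],[4.45,0,0,0,0,0,-1],[4.45,0,0,0,0,0,-1]]]'
python3 -m jog '[[[-0.4,0,0,0,0,0,-1],[-0.5,0,-3,0,0,0,-1],[-0.5,0,-9,0,0,0,-0.5],[-0.5,0,-10,0,0,0,0.2],[-0.5,0,-10,0,0,0,0.5]]]'
python3 - <<'E'
from h import *
st=arm.read_state(); im=vision.grab_frame("wrist")
look("wrist",[("plate_mid",.045),("cradle",.045)],st)
cv2.imwrite("pics/w13.png",im[20:340,160:480])
E
```

```text
time_s: 29.45
tcp_pos: [0.4907, 0.1457, 0.042]
orientation: [[0.991, -0.135, 0.0], [-0.135, -0.991, -0.0], [0.0, 0.0, -1.0]]
contact_force: [0.5, 0.6, -0.1]
grip_width: 0.0001
time_s: 30.08
tcp_pos: [0.4855, 0.1465, 0.1423]
orientation: [[0.991, -0.135, 0.001], [-0.135, -0.991, 0.0], [0.001, -0.0, -1.0]]
contact_force: [-0.1, -0.6, -0.5]
grip_width: 0.0261
wrist plate_mid 0.96 [316. 118.  58. 128.] xy,len,wid,yaw(mm,deg): [556.4 136.7 108.4  44.5  -7.8]
wrist cradle 0.97 [317. 191.  95. 179.] xy,len,wid,yaw(mm,deg): [487.2 146.5 166.8  76.6  -7.9]
```

The plate has slid to centre (556.4,136.7) at -7.8°, so about 40 mm is beyond the far end. Now I grip the overhanging end.

```bash
python3 -m jog '[[[5,0,0,0,0,0,1],[9,0,0,0,0,0,1],[10.2,0,0,0,0,0,1],[10.2,0,0,0,0,0,1],[10.2,0,0,0,0,0,1],[10.2,0,0,0,0,0,1],[10.2,0,3,0,0,0,1]]]'
python3 - <<'E'
from h import *
st=arm.read_state(); im=vision.grab_frame("wrist")
look("wrist",[("plate_mid",.045),("cradle",.045)],st)
cv2.imwrite("pics/w14.png",cv2.resize(im[60:360,160:480],None,fx=1.9,fy=1.9))
to(587,132.6,24,-7.8)
R=st["orientation"]
d=vision.regions_of("wrist","plate_mid")[0]
ys,xs=np.nonzero(d["region"]); w=plane("wrist",np.c_[xs,ys],.045,st)*1000
u=(w-st["tcp_pos"][:2]*1000)@R[:2,:2]; print("plate tool xy extents",u.min(0),u.max(0),st["grip_width"])
E
```

```text
time_s: 31.1
tcp_pos: [0.588, 0.1332, 0.1143]
orientation: [[0.991, -0.134, 0.006], [-0.134, -0.991, 0.001], [0.006, -0.001, -1.0]]
contact_force: [-0.9, 0.9, 0.8]
grip_width: 0.092
wrist plate_mid 0.83 [318. 233.  62. 104.] xy,len,wid,yaw(mm,deg): [566.5 135.1  93.6  45.6  -8.2]
wrist cradle 0.79 [316. 278.  89. 130.] xy,len,wid,yaw(mm,deg): [472.9 147.9  75.9  42.9  84.3]
to (587, 132.6, 24, -7.8) -> [ 0.2  -0.01  8.71] az 0.001 | now [585.3 132.8 111.1] -7.7
plate tool xy extents [-68.1855 -22.0676] [25.0719 23.9589] 0.0920204675270993
```

View pics/w14.png

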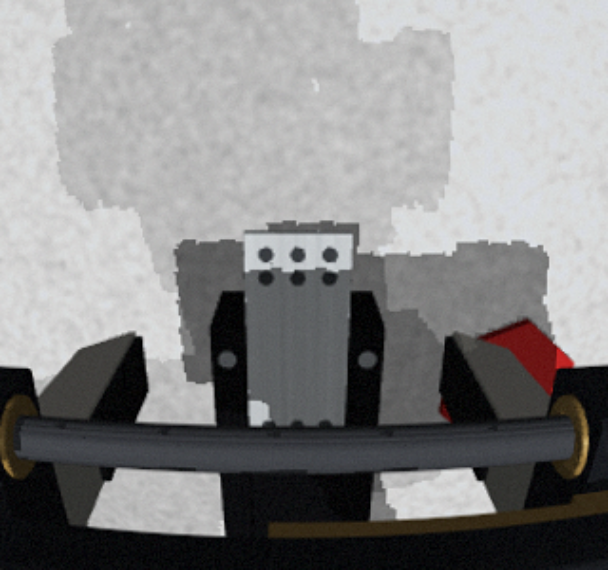

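The plate's far end sticks out past the cradle: plate end at crop row 233, cradle end at row 292.

```bash
python3 - <<'E'
from h import *
st=arm.read_state(); R=st["orientation"]
w=plane("wrist",np.array([[298,233],[230,292],[370,292]])/1.9+[160,60],.045,st)*1000
print(st["tcp_pos"],w,(w-st["tcp_pos"][:2]*1000)@R[:2,:2])
E
```

```text
[0.5863 0.1328 0.1123] [[608.9729 128.4236]
 [587.8695 159.3865]
 [580.1386 102.3258]] [[ 23.0929   1.3305]
 [ -1.9836 -26.5122]
 [ -1.9688  31.0698]]
```

Row 292 turns out to be the foot of the end face, which puts the cradle end about 18 mm behind the TCP. The overhang is therefore about 40 mm, and I grip here.

```bash
python3 -m jog '[[[0.1,0.08,3,0,0,0,1],[0.1,0.08,6,0,0,0,0.7],[0.1,0.08,8,0,0,0,0.4],[0.1,0.08,8.75,0,0,0,0.2],[0.1,0.08,8.75,0,0,0,0.1],[0.1,0.08,8.75,0,0,0,-1],[0.1,0.08,8.75,0,0,0,-1],[0.1,0.08,8.75,0,0,0,-1],[0.1,0.08,8.75,0,0,0,-1],[0.1,0.08,8.75,0,0,0,-1],[0.1,0.08,8.75,0,0,0,-1]]]' 45
```

```text
time_s: 32.67
tcp_pos: [0.5884, 0.1318, 0.0253]
orientation: [[0.991, -0.135, 0.002], [-0.135, -0.991, 0.0], [0.002, -0.0, -1.0]]
contact_force: [1.0, 0.2, 6.1]
grip_width: 0.043
```

```bash
python3 -m jog '[[[0,0,0,0,0,0,-1],[0,0,-0.2,0,0,0,-1],[0,0,-0.6,0,0,0,-1],[0,0,-1.2,0,0,0,-1],[0,0,-2,0,0,0,-1],[0,0,-3,0,0,0,-1],[0,0,-4.5,0,0,0,-1],[0,0,-6,0,0,0,-1],[0,0,-6.5,0,0,0,-1],[0,0,-6.5,0,0,0,-1]]]'
python3 - <<'E'
from h import *
st=arm.read_state(); im=vision.grab_frame("wrist"); s=vision.grab_frame("side")
look("wrist",[("plate_mid",.11)],st)
print(vision.camera_model("side")["world_to_cam"][:3,:3]@[0,0,0] , st["grip_width"])
a=cv2.resize(s[150:270,200:360],None,fx=2.4,fy=2.4,interpolation=3); b=im[100:388,170:470]
cv2.imwrite("pics/w15.png",np.hstack([a,b]))
to(456,-69,130,3)
E
```

```text
time_s: 33.92
tcp_pos: [0.5878, 0.1318, 0.09]
orientation: [[0.991, -0.135, 0.001], [-0.135, -0.991, -0.0], [0.001, -0.0, -1.0]]
contact_force: [-0.1, 0.4, -1.1]
grip_width: 0.0431
wrist plate_mid 0.75 [316. 282.  88. 105.] xy,len,wid,yaw(mm,deg): [595.7 131.3  43.7  32.7  81.8]
wrist plate_mid 0.57 [608. 256.  32.  67.] xy,len,wid,yaw(mm,deg): [543.4 -95.1  56.4  43.   24.3]
[0. 0. 0.] 0.04305376163832286
to (456, -69, 130, 3) -> [-10.3   21.66  -4.09] az -0.188 | now [587.2 131.7  88.9] -7.7
```

View pics/w15.png

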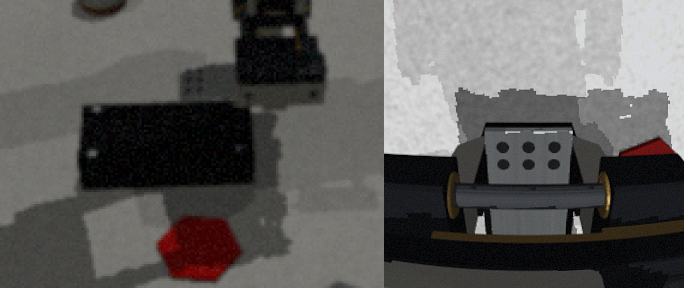

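The plate is held and clear of the cradle. Next I work out where the held plate sits in the tool from its front edge.

```bash
python3 - <<'E'
from h import *
st=arm.read_state(); R=st["orientation"]
im=vision.grab_frame("wrist"); d=vision.regions_of("wrist","plate_mid")[0]["region"]
ys=np.nonzero(d.any(1))[0]
for r in (ys.min(),ys.min()+2,ys.min()+8,ys.min()+20,ys.min()+32):
    xs=np.nonzero(d[r])[0]
    w=plane("wrist",[[xs.min(),r],[xs.max()+1,r]],st["tcp_pos"][2]+.0213,st)*1000
    print(r,xs.min(),xs.max(),((w-st["tcp_pos"][:2]*1000)@R[:2,:2]).round(1).tolist())
g=cv2.cvtColor(im,6); print(g[215:245,315], )
# plate spot rows: local minima at spot columns ; hole grid
for c in (287,288,314,315): print(c, np.nonzero(g[225:300,c]<90)[0]+225)
E
```

```text
228 288 356 [[24.8, -13.3], [24.8, 20.0]]
230 272 358 [[23.7, -21.1], [23.7, 21.0]]
236 272 358 [[20.5, -21.3], [20.5, 21.2]]
248 271 357 [[13.9, -22.1], [13.9, 21.1]]
260 274 355 [[7.0, -21.0], [7.0, 20.5]]
[ 95  95  90  88  91  91  84  40   9   7   0  14  39  79  66  68  92 109
 109  87  93  89  92  92  93  97  66  39  29  29]
287 [225 226 227 228 229 230 231 241 242 243 244 245 246 247 248 249 250 251
 252 259 260 261 262 263 264 265 266 267 268 269 283 284 285 286 287 288
 289 290 291 292 293 294 295 296 297 298 299]
288 [225 226 227 228 229 230 231 241 242 243 244 245 246 247 248 249 250 251
 252 253 259 260 261 262 263 264 265 266 267 268 269 283 284 285 286 287
 288 289 290 291 292 293 294 295 296 297 298 299]
314 [225 226 227 228 229 230 231 237 241 242 243 244 245 246 247 248 249 250
 251 252 253 259 260 261 262 263 264 265 266 267 268 269 283 284 285 286
 287 288 289 290 291 292 293 294 295 296 297 298 299]
315 [225 226 227 228 229 230 234 236 241 242 243 244 245 246 247 248 249 250
 251 252 253 259 260 261 262 263 264 265 266 267 268 269 283 284 285 286
 287 288 289 290 291 292 293 294 295 296 297 298 299]
```

```bash
python3 -m jog '[[[-0.5,1,-1,0,0,-0.02,-1],[-1.5,3,-2.5,0,0,-0.06,-1],[-3,5.5,-4,0,0,-0.1,-1],[-4.5,8.2,-4.5,0,0,-0.15,-1],[-6,11,-4.5,0,0,-0.188,-1],[-7.3,13.2,-4.5,0,0,-0.188,-1],[-8,14.2,-4.5,0,0,-0.188,-1],[-8.1,14.4,-4.5,0,0,-0.188,-1],[-8.1,14.4,-4.5,0,0,-0.188,-1],[-8.1,14.4,-4.5,0,0,-0.188,-1]]]'
python3 - <<'E'
from h import *
from itertools import product
st=arm.read_state(); im=vision.grab_frame("wrist"); print(st["tcp_pos"])
look("wrist",[("stand",.03)],st)
cs=vision.regions_of("wrist","stand")
for d in cs[:2]:
    ys,xs=np.nonzero(d["region"]); w=plane("wrist",np.c_[xs,ys],.03,st)*1000
    a=np.radians(3); u=w@np.array([[np.cos(a),-np.sin(a)],[np.sin(a),np.cos(a)]])
    lo,hi=np.percentile(u,0.5,0),np.percentile(u,99.5,0); c=lo+[40,14]
    print("along/across",lo,hi,"centre from min edges",[c[0]*np.cos(a)-c[1]*np.sin(a),c[0]*np.sin(a)+c[1]*np.cos(a)])
cv2.imwrite("pics/w16.png",cv2.resize(im[120:340,300:560],None,fx=2.3,fy=2.3,interpolation=3))
E
```

```text
time_s: 35.42
tcp_pos: [0.4883, 0.0005, 0.1344]
orientation: [[0.999, 0.054, 0.0], [0.054, -0.999, 0.0], [0.0, -0.0, -1.0]]
contact_force: [1.1, -0.2, -1.5]
grip_width: 0.043
[0.4883 0.0005 0.1344]
wrist stand 0.96 [384. 222.  41.  73.] xy,len,wid,yaw(mm,deg): [466.7 -63.6  72.6  34.3   3.7]
along/across [ 428.9418 -104.8404] [498.9501 -71.0749] centre from min edges [np.float64(473.0533863723506), np.float64(-66.17335928649152)]
```

```bash
python3 -m jog '[[[-0.2,2.5,0,0,0,0,-1],[-0.4,5,0,0,0,0,-1],[-0.5,6.3,1,0,0,0,-1],[-0.5,6.7,4,0,0,0,-1],[-0.5,6.7,7.5,0,0,0,-1],[-0.5,6.7,10,0,0,0,-1],[-0.5,6.7,11,0,0,0,-1],[-0.5,6.7,11.3,0,0,0,-1],[-0.5,6.7,11.5,0,0,0,-1],[-0.5,6.7,11.5,0,0,0,-1],[-0.5,6.7,11.5,0,0,0,-1]]]'; python3 -m jog '[[[0,0,0.1,0,0,0,-1],[0,0,0.1,0,0,0,-1]]]'
```

```text
time_s: 36.95
tcp_pos: [0.4868, -0.0673, 0.0201]
orientation: [[0.999, 0.053, 0.001], [0.053, -0.999, -0.0], [0.001, 0.0, -1.0]]
contact_force: [0.8, -0.2, -1.4]
grip_width: 0.0431
time_s: 37.2
tcp_pos: [0.4865, -0.0672, 0.0186]
orientation: [[0.999, 0.053, 0.0], [0.053, -0.999, -0.0], [0.0, 0.0, -1.0]]
contact_force: [-0.5, -0.2, -0.5]
grip_width: 0.043
```

```bash
python3 -m jog '[[[0,0,0.1,0,0,0,-1],[0,0,0.1,0,0,0,-1]]]'
```

```text
time_s: 37.45
tcp_pos: [0.4864, -0.0672, 0.0174]
orientation: [[0.999, 0.053, -0.0], [0.053, -0.999, -0.0], [-0.0, 0.0, -1.0]]
contact_force: [-0.3, 0.9, -1.4]
grip_width: 0.0428
```

```bash
python3 -m jog '[[[0,0,0.05,0,0,0,-1],[0,0,0.05,0,0,0,-1]]]'; python3 - <<'E'
from h import *
for n in ("side","top"):
    im=vision.grab_frame(n); look(n,[("plate_mid",.035),("stand",.03)],top=2)
E
```

```text
time_s: 37.7
tcp_pos: [0.4864, -0.0672, 0.017]
orientation: [[0.999, 0.053, -0.0], [0.053, -0.999, -0.0], [-0.0, 0.0, -1.0]]
contact_force: [-0.1, -1.0, 0.0]
grip_width: 0.043
side plate_mid 0.87 [253. 288.  26.  26.] xy,len,wid,yaw(mm,deg): [425.9 -72.4  54.1  46.9   3.4]
side stand 0.57 [260. 300.  19.   5.] xy,len,wid,yaw(mm,deg): [436.5 -96.6  35.3   9.2   2. ]
```

```bash
python3 -m jog '[[[0,0,0.1,0,0,0,-1],[0,0,0.1,0,0,0,-1]]]'; python3 -m jog '[[[0,0,0.07,0,0,0,-1],[0,0,0.07,0,0,0,-1]]]'
```

```text
time_s: 38.25
tcp_pos: [0.4864, -0.0672, 0.0159]
orientation: [[0.999, 0.053, -0.0], [0.053, -0.999, -0.0], [-0.0, 0.0, -1.0]]
contact_force: [-0.1, -0.2, -1.1]
grip_width: 0.0429
time_s: 38.5
tcp_pos: [0.4865, -0.0672, 0.0157]
orientation: [[0.999, 0.053, 0.0], [0.053, -0.999, -0.0], [0.0, 0.0, -1.0]]
contact_force: [-0.4, -0.1, 5.2]
grip_width: 0.0432
```

```bash
python3 -m jog '[[[0,0,0.07,0,0,0,-1],[0,0,0.07,0,0,0,-1]]]'
```

```text
time_s: 38.75
tcp_pos: [0.4865, -0.0672, 0.0156]
orientation: [[0.999, 0.053, 0.001], [0.053, -0.999, -0.0], [0.001, 0.0, -1.0]]
contact_force: [-3.0, 0.6, 12.6]
grip_width: 0.0429
```

Contact came at 15.6 mm, close to the 15.3 mm expected. Now I release, back off upward and check.

```bash
python3 -m jog '[[[0,0,-0.12,0,0,0,-1],[0,0,-0.12,0,0,0,0.1],[0,0,-0.12,0,0,0,0.3],[0,0,-0.12,0,0,0,0.5],[0,0,-0.12,0,0,0,0.5],[0,0,-0.12,0,0,0,0.5],[0,0,-2,0,0,0,0.5],[0,0,-5,0,0,0,0.5],[0,0,-10,0,0,0,0.5]]]'; python3 -m jog '[[[-3,0,-5,0,0,0,0.5],[-6,0,-10,0,0,0,0.5],[-6,0,-10,0,0,0,0.5],[-6,0,-10,0,0,0,0.5]]]'
python3 - <<'E'
from h import *
st=arm.read_state(); im=vision.grab_frame("wrist")
look("wrist",[("plate_mid",.035),("stand",.03),("block_mid",.03),("hex_mid",.024)],st,2)
w=im
vision.grab_frame("top"); look("top",[("amber_bottle",0),("plate_mid",.035)])
cv2.imwrite("pics/w17.png",np.vstack([im[60:340,90:640],cv2.resize(vision.grab_frame("side")[110:400,170:450],(290,290))[:, :].repeat(1,1) if 0 else np.zeros((1,550,3),np.uint8)]))
E
```

```text
time_s: 39.88
tcp_pos: [0.4854, -0.0669, 0.1145]
orientation: [[0.999, 0.053, -0.003], [0.053, -0.999, 0.001], [-0.003, -0.001, -1.0]]
contact_force: [0.8, -0.4, 0.7]
grip_width: 0.0688
time_s: 40.38
tcp_pos: [0.4265, -0.0703, 0.2144]
orientation: [[0.999, 0.053, 0.0], [0.053, -0.999, -0.0], [0.0, 0.0, -1.0]]
contact_force: [-0.8, 0.1, 0.6]
grip_width: 0.0686
wrist plate_mid 0.79 [316. 151.  43.  96.] xy,len,wid,yaw(mm,deg): [454.4 -67.6 107.2  44.4   3. ]
wrist block_mid 0.6 [468. 168.  41.  58.] xy,len,wid,yaw(mm,deg): [ 446.2 -259.1   67.6   49.9   25.6]
top amber_bottle 0.91 [166. 297.  32.  36.] xy,len,wid,yaw(mm,deg): [441.7 428.1  76.   61.7  82.9]
top amber_bottle 0.59 [369. 195.  14.  15.] xy,len,wid,yaw(mm,deg): [617.6 -77.4  39.3  37.6  82.9]
top amber_bottle 0.52 [372. 246.  15.  15.] xy,len,wid,yaw(mm,deg): [501.1 -64.6  33.4  23.2 -87.6]
```

View pics/w17.png

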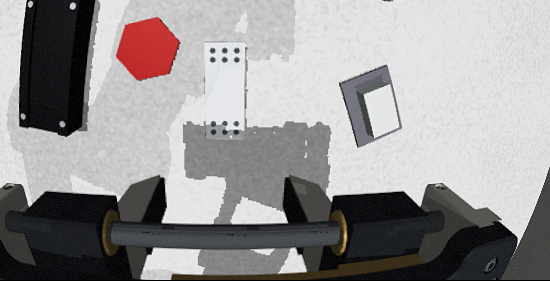

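The plate lies flat on the stand at (454.4,-67.6) with yaw 3.0°. The stand is estimated at (455.5,-68) and about 3.1°. The bottle hasn't moved, and the arm is clear.

```bash
python3 - <<'E'
from plant import order
print(order.close_job())
E
```

```text
the job is handed in; nothing more can be done
None
```

The job is done and handed in at about 41 s on the robot's clock, all in the order asked.

- **Weights and block:** the round weight stands about 1 mm, and the hex and the block about 2 mm, from the centres of their grey pads. The block is within 0.5° of its pad's direction.
- **Plate:** I pushed it about 40 mm past the far end of the cradle, lifted it out by that end and laid it on the stand. It last measured (454.4, -67.6) mm at 3.0°, against a stand estimate of (455.5, -68) mm at about 3.1°.
- **Bottle and look-alikes:** the bottle showed at the same place before and after, within about 1 mm. I never went near the purple or red pads.

**Forces and last look:** the highest wrist force I read was about 13 N, when the plate met the stand. The gripper was open and clear above the plate at the end.

**Weaker checks:** the stand's position is the least certain. The camera estimates of it differed by 1–3 mm, and it was hidden under the plate in the last picture. In that final check the top camera did not report the plate, so its final position comes from the wrist camera alone. Its flatness rests on that picture and on the contact height of 15.6 mm against 15.3 mm expected. I checked the round and hex weights just after placing them and did not measure them again at the end.

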